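# Put the tube carriers away in the free drawer

### The job

Put the tube carriers away. One of the unit's two drawers is already in use, as the red marker standing on the unit above it shows: leave that drawer alone and open the other one, stand every carrier that holds tubes upright in it, push it fully shut, and only then stand the spare red marker from the bench upright on top of the unit above the drawer you filled. Stand the empty carriers upright on the floor of the blue wash tray at any time, and leave the old marker, the timer, the bottle and the tip box where they are.

Things in the scene. Friction and masses are not known exactly. Their poses are not given: they have to be found in the camera images.
- unit: Low white drawer unit 280 (x) x 342 (y) x 129 mm high; two grey-fronted drawers side by side slide out along its -x, towards the robot. Origin: centre of the underside. Top face at z = 129 mm, its front edge at x = -125 mm, the drawer fronts at x = -140 mm. The left drawer is under the y > 0 half of the top, the right under y < 0; centre lines at y = +86 and -86 mm
- left_drawer0 (a joint): How far the left drawer is pulled out, in m: 0 = fully shut, about 0.197 at most; it may start a little ajar
- left_drawer0_handle (a point): Middle of the left drawer's steel bar handle, a level bar 11 mm thick and 85 mm long along y, 35 mm in front of the drawer front and 38 mm below the unit's top; moves with the drawer
- left_floor (a point): Point on the left drawer's inner floor, on its centre line, 57 mm behind the inside of its front; axes as the unit's; moves with the drawer. The floor spans x = -57 to +177, y = -64 to +64 mm; side walls 81 mm high, front about 90 mm, 91 mm clear under the unit's top. With the drawer out by d mm, the floor from x = -57 to about x = d - 63 mm is uncovered
- right_drawer0 (a joint): How far the right drawer is pulled out, in m: 0 = fully shut, about 0.197 at most; it may start a little ajar
- right_drawer0_handle (a point): Middle of the right drawer's steel bar handle, a level bar 11 mm thick and 85 mm long along y, 35 mm in front of the drawer front and 38 mm below the unit's top; moves with the drawer
- right_floor (a point): Point on the right drawer's inner floor, on its centre line, 57 mm behind the inside of its front; axes as the unit's; moves with the drawer. The floor spans x = -57 to +177, y = -64 to +64 mm; side walls 81 mm high, front about 90 mm, 91 mm clear under the unit's top. With the drawer out by d mm, the floor from x = -57 to about x = d - 63 mm is uncovered
- loaded_1: Carrier WITH tubes (absent in some starts): pink carrier, body 40 (x) x 100 (y) x 34 mm (z); along its middle a grip rib 12 (x) x 60 (y) mm rises from 34 to 66 mm above the underside, free to grasp from above at its middle. Eight yellow-capped tubes stand 13 mm out of its two ends. Origin: centre of the underside, z up
- loaded_2: Carrier WITH tubes (absent in some starts): pink carrier, body 40 (x) x 100 (y) x 34 mm (z); along its middle a grip rib 12 (x) x 60 (y) mm rises from 34 to 66 mm above the underside, free to grasp from above at its middle. Eight yellow-capped tubes stand 13 mm out of its two ends. Origin: centre of the underside, z up
- loaded_3: Carrier WITH tubes (absent in some starts): pink carrier, body 40 (x) x 100 (y) x 34 mm (z); along its middle a grip rib 12 (x) x 60 (y) mm rises from 34 to 66 mm above the underside, free to grasp from above at its middle. Eight yellow-capped tubes stand 13 mm out of its two ends. Origin: centre of the underside, z up
- empty_1: EMPTY carrier (absent in some starts): pink carrier, body 40 (x) x 100 (y) x 34 mm (z); along its middle a grip rib 12 (x) x 60 (y) mm rises from 34 to 66 mm above the underside, free to grasp from above at its middle. Eight dark empty holes in its top, no tubes. Origin: centre of the underside, z up
- empty_2: EMPTY carrier (absent in some starts): pink carrier, body 40 (x) x 100 (y) x 34 mm (z); along its middle a grip rib 12 (x) x 60 (y) mm rises from 34 to 66 mm above the underside, free to grasp from above at its middle. Eight dark empty holes in its top, no tubes. Origin: centre of the underside, z up
- tray: Blue wash tray, open box 190 (x) x 145 (y) x 34 mm high, walls and floor 5 mm, fixed. Origin: centre of the underside
- tray_in (a point): Centre of the wash tray's inner floor (inside 180 (x) x 135 (y) mm)
- marker_spare: The spare marker, starting on the bench: red marker: base 56 x 56 x 8 mm with an upright plate 12 (x) x 50 (y) mm rising to 70 mm above the underside. Origin: centre of the underside, z up
- marker_old: The marker already standing near the middle of the unit's top, over the drawer that is in use: red marker: base 56 x 56 x 8 mm with an upright plate 12 (x) x 50 (y) mm rising to 70 mm above the underside. Origin: centre of the underside, z up
- timer: White timer 50 x 56 x 25 mm near the middle of the unit's top, over the other drawer; bystander. Origin: underside centre
- bottle: Glass bottle with blue cap, 68 mm across, 125 mm high; bystander. Origin: underside centre
- tipbox: Blue box with clear lid, 120 (x) x 80 (y) x 70 mm; bystander. Origin: underside centre
Not all that is in view belongs to the job. Leave any purple look-alike of the loaded_3 alone.

How it is judged:
On the way, in this order (a step that is already met when the one before it is completed fails the run):
1. the drawer without a marker above it is pulled open, at least 80 mm (((y of marker_old in the frame of unit below 0 m and value of joint left_drawer0 above 0.08 m) or (y of marker_old in the frame of unit above 0 m and value of joint right_drawer0 above 0.08 m))), for 0.2 s.
2. every carrier with tubes stands upright on the floor of that drawer, and it is shut (within 8 mm) (((y of marker_old in the frame of unit below 0 m and (x of loaded_1 in the frame of left_floor between -0.06 and 0.18 m and y of loaded_1 in the frame of left_floor between -0.065 and 0.065 m and z of loaded_1 in the frame of left_floor between -0.012 and 0.012 m and angle between loaded_1's own z axis and vertical below 0.15 rad) and (x of loaded_2 in the frame of left_floor between -0.06 and 0.18 m and y of loaded_2 in the frame of left_floor between -0.065 and 0.065 m and z of loaded_2 in the frame of left_floor between -0.012 and 0.012 m and angle between loaded_2's own z axis and vertical below 0.15 rad) and (x of loaded_3 in the frame of left_floor between -0.06 and 0.18 m and y of loaded_3 in the frame of left_floor between -0.065 and 0.065 m and z of loaded_3 in the frame of left_floor between -0.012 and 0.012 m and angle between loaded_3's own z axis and vertical below 0.15 rad) and value of joint left_drawer0 below 0.008 m) or (y of marker_old in the frame of unit above 0 m and (x of loaded_1 in the frame of right_floor between -0.06 and 0.18 m and y of loaded_1 in the frame of right_floor between -0.065 and 0.065 m and z of loaded_1 in the frame of right_floor between -0.012 and 0.012 m and angle between loaded_1's own z axis and vertical below 0.15 rad) and (x of loaded_2 in the frame of right_floor between -0.06 and 0.18 m and y of loaded_2 in the frame of right_floor between -0.065 and 0.065 m and z of loaded_2 in the frame of right_floor between -0.012 and 0.012 m and angle between loaded_2's own z axis and vertical below 0.15 rad) and (x of loaded_3 in the frame of right_floor between -0.06 and 0.18 m and y of loaded_3 in the frame of right_floor between -0.065 and 0.065 m and z of loaded_3 in the frame of right_floor between -0.012 and 0.012 m and angle between loaded_3's own z axis and vertical below 0.15 rad) and value of joint right_drawer0 below 0.008 m))), for 0.2 s.
3. the spare marker stands upright on the unit's top, over that drawer (((y of marker_old in the frame of unit below 0 m and x of marker_spare in the frame of unit between -0.14 and 0.14 m and y of marker_spare in the frame of unit between 0 and 0.172 m and z of marker_spare in the frame of unit between 0.119 and 0.139 m and angle between marker_spare's own z axis and vertical below 0.15 rad) or (y of marker_old in the frame of unit above 0 m and x of marker_spare in the frame of unit between -0.14 and 0.14 m and y of marker_spare in the frame of unit between -0.172 and 0 m and z of marker_spare in the frame of unit between 0.119 and 0.139 m and angle between marker_spare's own z axis and vertical below 0.15 rad))), for 0.2 s.
At the end, for the whole second after the job is handed in: All carriers with tubes stand upright (within 0.15 rad) on the floor of the drawer that was free, which is shut within 8 mm; the empty ones stand upright on the tray's floor; the spare marker stands upright on the half of the unit's top over that drawer; all at rest (((y of marker_old in the frame of unit below 0 m and (x of loaded_1 in the frame of left_floor between -0.06 and 0.18 m and y of loaded_1 in the frame of left_floor between -0.065 and 0.065 m and z of loaded_1 in the frame of left_floor between -0.012 and 0.012 m and angle between loaded_1's own z axis and vertical below 0.15 rad) and (x of loaded_2 in the frame of left_floor between -0.06 and 0.18 m and y of loaded_2 in the frame of left_floor between -0.065 and 0.065 m and z of loaded_2 in the frame of left_floor between -0.012 and 0.012 m and angle between loaded_2's own z axis and vertical below 0.15 rad) and (x of loaded_3 in the frame of left_floor between -0.06 and 0.18 m and y of loaded_3 in the frame of left_floor between -0.065 and 0.065 m and z of loaded_3 in the frame of left_floor between -0.012 and 0.012 m and angle between loaded_3's own z axis and vertical below 0.15 rad) and value of joint left_drawer0 below 0.008 m and x of marker_spare in the frame of unit between -0.14 and 0.14 m and y of marker_spare in the frame of unit between 0 and 0.172 m and z of marker_spare in the frame of unit between 0.119 and 0.139 m and angle between marker_spare's own z axis and vertical below 0.15 rad) or (y of marker_old in the frame of unit above 0 m and (x of loaded_1 in the frame of right_floor between -0.06 and 0.18 m and y of loaded_1 in the frame of right_floor between -0.065 and 0.065 m and z of loaded_1 in the frame of right_floor between -0.012 and 0.012 m and angle between loaded_1's own z axis and vertical below 0.15 rad) and (x of loaded_2 in the frame of right_floor between -0.06 and 0.18 m and y of loaded_2 in the frame of right_floor between -0.065 and 0.065 m and z of loaded_2 in the frame of right_floor between -0.012 and 0.012 m and angle between loaded_2's own z axis and vertical below 0.15 rad) and (x of loaded_3 in the frame of right_floor between -0.06 and 0.18 m and y of loaded_3 in the frame of right_floor between -0.065 and 0.065 m and z of loaded_3 in the frame of right_floor between -0.012 and 0.012 m and angle between loaded_3's own z axis and vertical below 0.15 rad) and value of joint right_drawer0 below 0.008 m and x of marker_spare in the frame of unit between -0.14 and 0.14 m and y of marker_spare in the frame of unit between -0.172 and 0 m and z of marker_spare in the frame of unit between 0.119 and 0.139 m and angle between marker_spare's own z axis and vertical below 0.15 rad)) and x of empty_1 in the frame of tray_in between -0.088 and 0.088 m and y of empty_1 in the frame of tray_in between -0.066 and 0.066 m and z of empty_1 in the frame of tray_in between -0.012 and 0.012 m and angle between each of empty_1, empty_2's own z axis and vertical below 0.15 rad and x of empty_2 in the frame of tray_in between -0.088 and 0.088 m and y of empty_2 in the frame of tray_in between -0.066 and 0.066 m and z of empty_2 in the frame of tray_in between -0.012 and 0.012 m and linear speed of each of loaded_1, loaded_2, loaded_3, empty_1, empty_2, marker_spare below 0.03 m/s); the robot touches nothing.
It fails at once if the drawer in use is opened (more than 40 mm) ((y of marker_old in the frame of unit below 0 m and value of joint right_drawer0 above 0.04 m) or (y of marker_old in the frame of unit above 0 m and value of joint left_drawer0 above 0.04 m)).
It fails at once if the old marker, the timer, the bottle or the tip box is moved by more than 30 mm (distance of any of marker_old, timer, bottle, tipbox from where it was at the start of the episode above 0.03 m).
Of loaded_1, loaded_2, loaded_3 only 2 to 3 are there at a start; the rules pass over those that are not, and their reading is None.
Of empty_1, empty_2 only 1 to 2 are there at a start; the rules pass over those that are not, and their reading is None.
At some moment in a run one of loaded_1, loaded_2, loaded_3, empty_1, empty_2 may be knocked a few centimetres aside while the robot is not near it.
It also fails if it takes over 210 s, if anything falls off the work surface, if the arm or the gripper's body presses on something with over 40 N, if the wrist force passes 120 N, or if a joint passes its speed limit or range.

### The arm

A 6-joint arm with a two-finger parallel gripper is mounted at the origin on the work surface. World frame = base frame: x ahead of the robot, y to its left, z up, the work surface at z = 0. Lengths are in m, angles in rad, forces in N, time in s.
With the tool pointing down it reaches from about 0.225 to 0.875 m from the base axis. Payload 3.4 kg.
Tool frame: the origin (TCP) lies at the very end of the fingers, on their centre line; the grasp point (between the pads) lies 19 mm behind it; z points along the fingers, y is the line along which they close (so a half turn about z gives the same grasp; the last joint's range is limited). The gripper opens to 85 mm and grips with 20 to 120 N. Pads are 22 mm wide; open, the fingers measure 114 mm over their backs; the gripper's body (76 mm by 85 mm) begins 54 mm behind the grasp point. The pads swing forward as they close: fully open they stand 13 mm farther back than shut.
Start: joints at [1.041, 0.276, 1.505, -0, 1.361, -0.121], TCP at [0.229, 0.528, 0.231] pointing down, gripper open.
Joint ranges: [-2.89, 2.89], [-0.75, 2.08], [0.22, 2.7], [-1.18, 4.32], [0.11, 2.71], [-2.7, 2.7]. Speed limits (rad/s): [2.57, 2.57, 3.14, 3.14, 3.14, 3.14].

### API

Orientations are given as a 3x3 rotation matrix whose columns are the frame's x, y, z axes.
In Python, from cell import bot gives the robot as it stands.
- The arm moves only by the shell command python3 -m handwheel 'ROWS' [OPENING] [FORCE]. ROWS is JSON, a list that holds one entry, the list of rows, each a list of 4 numbers: the shift along the tool's x, y, z in cm, then the turn about the tool's z in rad. A call has 1 to 8 rows; each row shifts and turns the commanded pose from where the row before left it, along the tool's axes as they then stand; what a row does not reach is not made up. A row lasts 1/12 s, in which the tool goes at most 41.7 mm and 7.16 degrees, less where a joint would pass 70% of its speed; a pose out of reach is approached as far as the arm can. A call with a gripper value outside its range is refused whole. OPENING is the opening, from -1 (shut) to 1 (fully open), set as the call begins (- or left out, the last holds). The fingers move at their own pace and stop on an object; FORCE is the grip in N (left out, the last holds). Time passes only in rows, so rows that do not move let the fingers close. It gives the time, the measured TCP pose, the force, the opening and the grip force at its end, in the units of the state.
- bot.observe(): the state, without advancing time (a new reading comes with each control period).
- bot.get_image(name): name is "scene" or "top" or "wrist"; returns the picture (480x640x3 uint8, red, green, blue); there is no depth.
- bot.camera_model(name): a dict with "K" (3x3 intrinsics, pixels), "xyz" and "attitude" of the camera in the world. Camera axes: x right, y up, looking along -z (the intrinsics and any distortion apply to the point x, -y, -z); pixel columns grow to the right and rows downward; lengths in m; the calibration is good to about 2 mm. The wrist camera is an equidistant fisheye: a pixel r from the principal point sees the ray r / f radians off the axis. A picture is of the moment at which its call begins: read the wrist's pose just before it. camera_model takes no time and is no camera call; for the wrist camera it gives the pose at the moment of the call.
- bot.job_done(): hands the job in; it is judged then, once.
Trained networks look in the newest picture that a camera, given by its name, has taken for a name from the list of things; names that differ only in an ending like _2 or _b are one class to them, and where a whole thing is asked for, a point or a joint stands for the part that bears it (a point fixed in the world has none). Each returns a list of dicts, best first, with "confidence" (0 to 1); they miss things now and then, are a little off and sometimes report something else, mostly with a low value. They report only what shows in the picture. A call takes as long as a camera call. They do not tell look-alikes from the thing itself.
- bot.look_for(camera, label): "centre" ([column, row] as shares, 0 to 1, of the picture: columns of its width, rows of its height, amid what is visible of it).
- bot.outline_of(camera, label): "mask" (480x640 bool, what is visible of it) and "centre" ([column, row] as shares, 0 to 1, of the picture: columns of its width, rows of its height, amid what is visible of it).
- bot.spot_point(camera, label): "centre" ([column, row] as shares, 0 to 1, of the picture: columns of its width, rows of its height: a listed point, or the origin of a listed thing).
The state is a dict: "clock": time; "joints": joint angles; "qd": joint speeds; "joint_efforts": joint torques, N m; "ee_pos": TCP position; "ee_rot": TCP orientation; "ft_force": force on the tool from outside, world axes, zero at the start; "torque": the same for the moment, N m; "finger_gap": finger opening in m; "finger_force": force on a finger pad.
Only numpy, scipy, OpenCV 4.12 (cv2) and the standard library are available. Lean on these libraries where they do the work, as an engineer would, in place of code of your own. Each camera call takes 0.05 s, during which the arm holds its last target. There are 200 camera calls.

## Working session

There is one attempt and no reset: what is moved stays moved. The work goes in short steps, Python scripts to look and compute and a shell command to move; the robot and the scene stay as the last step left them, time stands still between calls to the robot, and variables do not carry over. Pictures are saved under pics/ and viewed, at most 14 in all, crops included, and the job is handed in when it is done.

```bash
ls; mkdir -p pics; python3 - <<'E'
from cell import bot
import cv2, json
o=bot.observe(); print(o['clock'],o['ee_pos'],o['ee_rot'],o['finger_gap'])
for c in ['scene','top']:
    im=bot.get_image(c); cv2.imwrite(f'pics/{c}0.png',im[:,:,::-1])
    m=bot.camera_model(c); print(c,m)
print(bot.camera_model('wrist'))
E
```

```text
pics
0.0 [0.22831578 0.52715422 0.23044536] [[-9.17598622e-01  3.97507192e-01 -8.95388418e-04]
 [ 3.97508150e-01  9.17597310e-01 -1.56424737e-03]
 [ 1.99806424e-04 -1.79127543e-03 -9.99998376e-01]] 0.08528971658788691
scene {'K': array([[606.7317529 ,   0.        , 317.69074382],
       [  0.        , 606.7317529 , 245.4935572 ],
       [  0.        ,   0.        ,   1.        ]]), 'xyz': array([ 1.24471596, -0.54076788,  0.89496073]), 'attitude': array([[ 0.70900166, -0.44758789,  0.5449603 ],
       [ 0.70502486,  0.4674336 , -0.53333458],
       [-0.01601866,  0.76234566,  0.64697179]])}
top {'K': array([[484.69172719,   0.        , 321.36485995],
       [  0.        , 484.69172719, 237.8832513 ],
       [  0.        ,   0.        ,   1.        ]]), 'xyz': array([0.51771561, 0.09777297, 1.1639795 ]), 'attitude': array([[-2.78061372e-03,  9.96298425e-01, -8.59169215e-02],
       [-9.99718847e-01, -7.46401463e-04,  2.36995612e-02],
       [ 2.35477070e-02,  8.59586650e-02,  9.96020388e-01]])}
{'K': array([[371.64829954,   0.        , 316.12535105],
       [  0.        , 371.64829954, 248.59494906],
       [  0.        ,   0.        ,   1.        ]]), 'xyz': array([0.16718482, 0.55415954, 0.37295364]), 'attitude': array([[ 3.98006258e-01, -8.85014488e-01, -2.41537520e-01],
       [ 9.17382339e-01,  3.83729595e-01,  1.05646781e-01],
       [-8.13836741e-04, -2.63630335e-01,  9.64623442e-01]])}
```

View pics/top0.png

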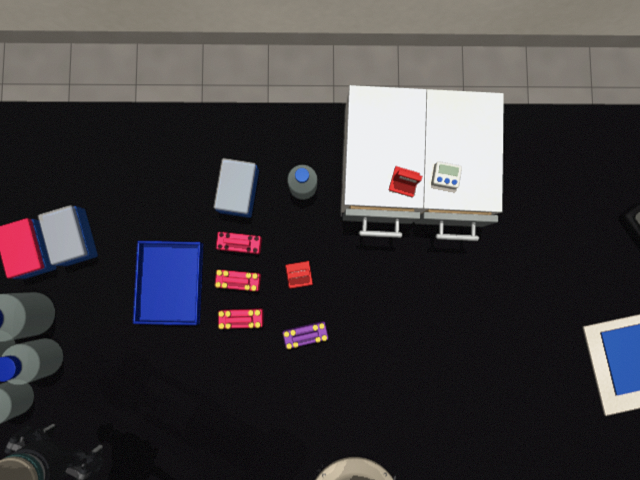

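View pics/scene0.png

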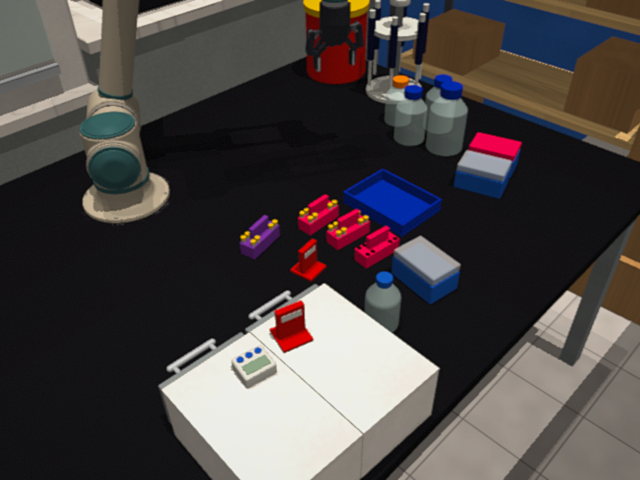

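The top view shows two loaded carriers at (237,280) and (240,319), one empty at (238,243), and the spare marker at (299,274). The purple decoy is at (305,335) and the tray at (167,283). The old marker at (405,181) is over the left half of the unit, so the right drawer, under the timer, is the one to fill.

```bash
cat > h.py <<'E'
from cell import bot
import numpy as np, cv2
def ray(cam,px):
    m=bot.camera_model(cam);K=m['K'];u=(px[0]-K[0,2])/K[0,0];v=(px[1]-K[1,2])/K[1,1]
    if cam=='wrist':
        r=np.hypot(u,v); s=np.sin(r)/r if r>1e-9 else 1; d=np.array([u*s,-v*s,-np.cos(r)])
    else: d=np.array([u,-v,-1.])
    return m['xyz'],m['attitude']@d
def plane(cam,px,z):
    o,d=ray(cam,px); return (o+d*(z-o[2])/d[2])[:2]
def proj(cam,P):
    m=bot.camera_model(cam);p=(np.asarray(P)-m['xyz'])@m['attitude'];K=m['K'];q=np.array([p[0],-p[1]])
    if cam=='wrist':
        n=np.linalg.norm(q); f=np.arctan2(n,-p[2])/n
    else: f=-1/p[2]
    return K[:2,:2]@(q*f)+K[:2,2]
def px(d): return np.array(d['centre'])*[640,480]
E
python3 - <<'E'
from h import *
np.set_printoptions(precision=4,suppress=True)
ims={c:bot.get_image(c) for c in('top','scene')}
Z={'loaded_1':0,'empty_1':0,'marker_spare':0,'tray_in':.005,'marker_old':.129,'timer':.129,'right_drawer0_handle':.091,'left_drawer0_handle':.091,'unit':0,'bottle':0,'tipbox':0}
for n,z in Z.items():
    for c in ims:
        for d in bot.spot_point(c,n):
            if d['confidence']>.3: print(n,c,round(d['confidence'],2),px(d).round(1),plane(c,px(d),z))
# unit top from top view
g=ims['top']; m=(g.min(2)>180).astype(np.uint8); m[:, :335]=0;m[:,515:]=0;m[:82]=0;m[225:]=0
m=cv2.morphologyEx(m,cv2.MORPH_CLOSE,np.ones((5,5)))
cs=max(cv2.findContours(m,0,1)[0],key=cv2.contourArea)
a=cv2.approxPolyDP(cs,8,True)[:,0]; print([(p.tolist(),plane('top',p,.129)) for p in a])
hsv=cv2.cvtColor(g,cv2.COLOR_RGB2HSV)
pink=((hsv[...,0]>160)&(hsv[...,1]>120)&(hsv[...,2]>90)).astype(np.uint8)
pink=cv2.morphologyEx(pink,cv2.MORPH_CLOSE,np.ones((5,5)))
for q in cv2.findContours(pink,0,1)[0]:
    if cv2.contourArea(q)>200:
        r=cv2.minAreaRect(q); b=cv2.boxPoints(r); w=np.array([plane('top',p,.034) for p in b]); e=max([w[1]-w[0],w[2]-w[1]],key=np.linalg.norm)
        print('pink',np.round(r[0]),w.mean(0),'long deg',np.degrees(np.arctan2(e[1],e[0])), np.linalg.norm(w[1]-w[0]),np.linalg.norm(w[2]-w[1]))
E
```

```text
loaded_1 top 0.83 [238.8 316.1] [0.4324 0.2662]
loaded_1 top 0.65 [238.  280.2] [0.5171 0.2691]
loaded_1 top 0.65 [303.8 336.9] [0.3828 0.1123]
loaded_1 scene 0.77 [262.7 244.6] [0.3977 0.1122]
loaded_1 scene 0.74 [318.7 224.9] [0.4393 0.2523]
loaded_1 scene 0.58 [350.1 234.9] [0.5185 0.276 ]
loaded_1 scene 0.37 [189.2 355.5] [ 0.5418 -0.1982]
empty_1 top 0.77 [240.4 241.3] [0.61   0.2645]
empty_1 scene 0.74 [377.  255.8] [0.6115 0.2634]
marker_spare top 0.66 [297. 276.] [0.5267 0.1286]
marker_spare scene 0.82 [308.1 269.1] [0.5318 0.1261]
tray_in top 0.7 [168.9 283.3] [0.5102 0.431 ]
tray_in scene 0.6 [391.4 202.7] [0.5115 0.4342]
tray_in scene 0.34 [294.4 334.8] [ 0.6507 -0.0275]
marker_old top 0.79 [405.5 183.4] [ 0.7257 -0.1101]
marker_old scene 0.76 [291.2 337.3] [ 0.7336 -0.1065]
timer top 0.79 [442.3 173.3] [ 0.7483 -0.1912]
timer scene 0.93 [251.4 371.2] [ 0.7395 -0.198 ]
right_drawer0_handle top 0.59 [458.1 236.6] [ 0.6129 -0.2339]
right_drawer0_handle scene 0.81 [189.9 357.4] [ 0.6176 -0.2346]
left_drawer0_handle top 0.65 [380.  232.7] [ 0.6218 -0.0587]
left_drawer0_handle 
[... 297 characters left out ...]
tle scene 0.58 [383.8 325.4] [0.7564 0.1147]
tipbox top 0.62 [239.9 194.4] [0.7239 0.2671]
tipbox scene 0.98 [421.  281.7] [0.733  0.2644]
[([350, 85], array([0.9456, 0.009 ])), ([345, 204], array([0.6804, 0.0219])), ([501, 210], array([ 0.6675, -0.3176])), ([502, 93], array([ 0.9296, -0.329 ]))]
pink [240. 318.] [0.4305 0.2584] long deg -90.23986497388634 0.1009365574864217 0.04099328988914596
pink [237. 280.] [0.5176 0.266 ] long deg -95.84669461124871 0.041433992220293765 0.1028420857744393
pink [238. 242.] [0.6052 0.2649] long deg -96.41372221122414 0.04171255429232045 0.1028287808744824
pink [ 17. 248.] [0.5931 0.772 ] long deg -162.81119124124646 0.09035617156613879 0.12512908143404416
```

```bash
python3 -m handwheel '[[[0,0,0,0.12],[0,0,0,0.12],[0,0,0,0.12],[0,0,0,0.12],[0,0,0,0.12]]]'; python3 -m handwheel '[[[0,0,0,0.12],[0,0,0,0.12],[0,0,0,0.12],[0,0,0,0.12],[0,0,0,0.12],[0,0,0,0]]]'
```

```text
clock: 1.72
ee_pos: [0.2286, 0.5276, 0.2313]
ee_rot: [[-0.528, 0.849, 0.0], [0.849, 0.528, 0.0], [0.0, 0.0, -1.0]]
ft_force: [0.0, 0.5, 0.2]
finger_gap: 0.0856
finger_force: 0.0
clock: 2.22
ee_pos: [0.2286, 0.5277, 0.2313]
ee_rot: [[0.04, 0.999, 0.0], [0.999, -0.04, 0.0], [0.0, 0.0, -1.0]]
ft_force: [-0.0, -0.4, -0.9]
finger_gap: 0.0852
finger_force: 0.0
```

```bash
python3 -m handwheel '[[[-3.4,1.9,0,0],[-3.4,1.9,0,0],[-3.4,1.9,0,0],[-3.4,1.9,0,0],[-3.4,1.9,0,0],[-3.4,1.9,0,0],[-3.4,1.9,0,0],[-3.4,1.9,0,0]]]' -0.35 60 >/dev/null; python3 -m handwheel '[[[-3.4,1.9,0,0],[-3.4,1.9,0,0],[-3.4,1.9,0,0],[-3.4,1.9,0,0],[-3.4,1.9,0,0],[-3.4,1.9,0,0],[-3.4,1.9,0,0],[-3.4,1.9,0,0]]]' >/dev/null; python3 -m handwheel '[[[-3.4,1.9,0,0],[-3.4,1.9,0,0],[-3.4,1.9,0,0],[-3.4,1.9,0,0],[-3.4,1.9,0,0],[-3.4,1.9,0,0],[0,0,1,0],[0,0,0,0]]]'
python3 - <<'E'
from h import *
print(bot.observe()['ee_pos'])
im=bot.get_image('wrist'); cv2.imwrite('pics/w1.png',im[:,:,::-1])
for d in bot.spot_point('wrist','right_drawer0_handle'): print(d['confidence'],px(d),plane('wrist',px(d),.091))
for d in bot.outline_of('wrist','right_drawer0_handle'): print('ol',d['confidence'],px(d))
E
```

```text
clock: 4.22
ee_pos: [0.6175, -0.2374, 0.2185]
ee_rot: [[0.038, 0.999, -0.003], [0.999, -0.038, 0.002], [0.002, -0.003, -1.0]]
ft_force: [-0.2, 0.8, -0.5]
finger_gap: 0.0277
finger_force: 0.0
[ 0.61752806 -0.23740383  0.21854104]
0.96 [308.288 227.52 ] [ 0.61127055 -0.22541232]
ol 0.72 [364.672  49.68 ]
ol 0.71 [359.616 208.992]
```

View pics/w1.png

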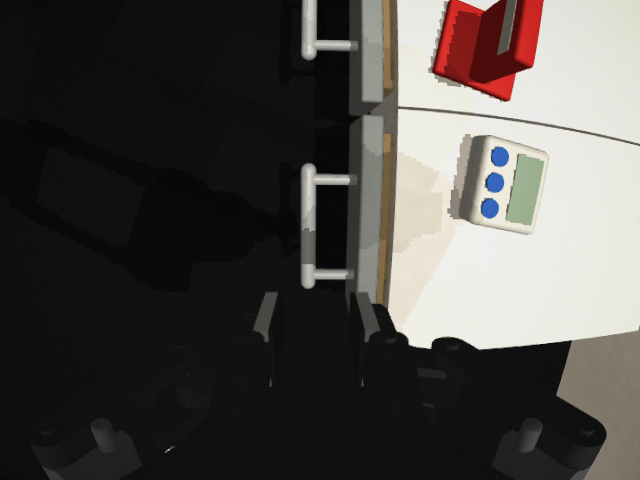

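The wrist view shows the right handle bar at about (308,227), with the fingers straddling column 316. That puts the bar at x≈0.611, so I shift -6 mm along tool y, descend and grip.

```bash
python3 -m handwheel '[[[0.5,-0.6,0,0],[0,0,3,0],[0,0,3,0],[0,0,3,0],[0,0,3,0],[0,0,2,0],[0,0,1,0],[0,0,0,0]]]'; python3 -m handwheel '[[[0,0,0,0],[0,0,0,0],[0,0,0,0],[0,0,0,0],[0,0,0,0],[0,0,0,0]]]' -1 60
```

```text
clock: 5.03
ee_pos: [0.6137, -0.2287, 0.0736]
ee_rot: [[0.036, 0.999, 0.005], [0.999, -0.036, -0.0], [0.0, 0.005, -1.0]]
ft_force: [1.4, -0.1, 0.5]
finger_gap: 0.0279
finger_force: 0.0
clock: 5.53
ee_pos: [0.6127, -0.2294, 0.0733]
ee_rot: [[0.038, 0.999, 0.002], [0.999, -0.038, 0.001], [0.001, 0.002, -1.0]]
ft_force: [-0.3, 2.7, 7.9]
finger_gap: 0.0088
finger_force: 58.6
```

```bash
python3 -m handwheel '[[[0,-1,0,0],[0,-2,0,0],[0,-2.5,0,0],[0,-2.5,0,0],[0,-2.5,0,0],[0,-2.5,0,0],[0,0,0,0]]]';python3 -m handwheel '[[[0,-2,0,0],[0,-2,0,0],[0,-1.5,0,0],[0,-0.5,0,0],[0,0,0,0],[0,0,0,0]]]'
```

```text
clock: 6.12
ee_pos: [0.4774, -0.2229, 0.0732]
ee_rot: [[0.039, 0.999, -0.003], [0.999, -0.039, 0.003], [0.003, -0.003, -1.0]]
ft_force: [-1.0, 6.1, 9.6]
finger_gap: 0.0091
finger_force: 60.0
clock: 6.62
ee_pos: [0.4216, -0.2203, 0.0731]
ee_rot: [[0.04, 0.999, 0.001], [0.999, -0.04, 0.004], [0.004, 0.001, -1.0]]
ft_force: [-0.3, 8.7, 14.6]
finger_gap: 0.0091
finger_force: 61.7
```

```bash
python3 -m handwheel '[[[0,0,0,0],[0,0,0,0],[0,0,0,0],[0,0,0,0]]]' -0.3; python3 -m handwheel '[[[0,0,-2,0],[0,0,-3,0],[0,0,-3.5,0],[0,0,-3.5,0],[0,0,-3,0],[0,0,0,0]]]' ; python3 -m handwheel '[[[3.7,0.6,0,0],[3.7,0.6,0,0],[3.7,0.6,0,0],[3.7,0.6,0,0],[3.7,0.6,0,0],[3.7,0.6,0,0],[3.7,0.6,0,0]]]' 0.6 >/dev/null;  python3 -m handwheel '[[[3.7,0.6,0,0],[3.7,0.6,0,0],[3.7,0.6,0,0],[3.7,0.6,0,0],[3.7,0.6,0,0],[3.7,0.6,0,0],[0,0,0,0]]]'
cat > see.py <<'E'
from h import *
import sys
np.set_printoptions(precision=4,suppress=True)
o=bot.observe(); R=o['ee_rot']; p=o['ee_pos']
im=bot.get_image('wrist'); cv2.imwrite('pics/%s.png'%sys.argv[1],im[:,:,::-1])
hsv=cv2.cvtColor(im,cv2.COLOR_RGB2HSV)
for n in sys.argv[2:]:
    for d in bot.outline_of('wrist',n):
        if d['confidence']<.3: continue
        m=d['mask'].astype(np.uint8); k=m>0
        q=max(cv2.findContours(m,0,1)[0],key=cv2.contourArea)
        w=np.array([plane('wrist',x,.034) for x in q[:,0].astype(float)],dtype=np.float32)
        r=cv2.minAreaRect(w); b=cv2.boxPoints(r); e=max([b[1]-b[0],b[2]-b[1]],key=np.linalg.norm)
        print(n,round(d['confidence'],2),'hue',np.median(hsv[k][:,0]),px(d),'rect@.034',np.array(r[0]),np.array(r[1]),'long',np.degrees(np.arctan2(e[1],e[0]))%180)
    for d in bot.spot_point('wrist',n):
        if d['confidence']<.3: continue
        w=plane('wrist',px(d),0); dl=R.T@np.array([*(w-p[:2]),0]); print(n,'spot',round(d['confidence'],2),px(d),w,'tool delta cm',dl[:2]*100)
print('tcp',p,'yaw y',np.degrees(np.arctan2(R[1,1],R[0,1])))
E
python3 see.py w2 loaded_1 empty_1
```

```text
clock: 6.95
ee_pos: [0.4221, -0.2229, 0.0715]
ee_rot: [[0.038, 0.999, 0.0], [0.999, -0.038, 0.0], [0.0, 0.0, -1.0]]
ft_force: [-1.0, 3.3, 5.0]
finger_gap: 0.0298
finger_force: 2.4
clock: 7.45
ee_pos: [0.4256, -0.2261, 0.2273]
ee_rot: [[0.038, 0.999, 0.01], [0.999, -0.038, -0.008], [-0.008, 0.011, -1.0]]
ft_force: [0.9, 0.3, 0.0]
finger_gap: 0.03
finger_force: 0.0
clock: 8.62
ee_pos: [0.52, 0.2607, 0.22]
ee_rot: [[0.033, 0.999, 0.001], [0.999, -0.033, 0.004], [0.004, 0.001, -1.0]]
ft_force: [-0.7, -0.3, -0.5]
finger_gap: 0.0683
finger_force: 0.0
loaded_1 0.92 hue 142.0 [227.008 370.992] rect@.034 [0.4161 0.0864] [0.0436 0.0188] long 65.93318
loaded_1 0.61 hue 168.0 [314.304 212.208] rect@.034 [0.5149 0.2642] [0.1015 0.0397] long 84.73198
loaded_1 0.6 hue 173.0 [222.4  221.28] rect@.034 [0.4279 0.2572] [0.0505 0.1019] long 91.34793
loaded_1 spot 0.92 [313.28  208.992] [0.5154 0.2624] tool delta cm [ 0.1526 -0.4649]
loaded_1 spot 0.63 [227.008 220.896] [0.4276 0.2542] tool delta cm [-0.9576 -9.212 ]
empty_1 0.93 hue 173.0 [402.688 209.088] rect@.034 [0.5996 0.2616] [0.1002 0.0469] long 83.46289
empty_1 spot 0.92 [402.688 209.712] [0.6053 0.2579] tool delta cm [-0.0007  8.5414]
tcp [0.52   0.2607 0.22  ] yaw y -1.9111877574688547
```

View pics/w2.png

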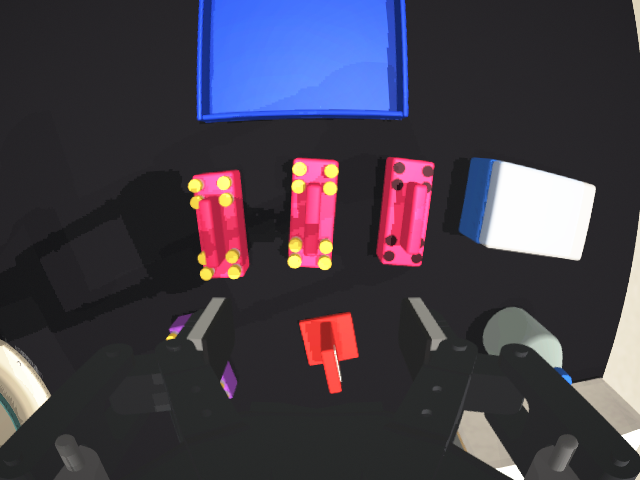

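The wrist view shows the middle loaded carrier at (314,212), the left loaded one at (222,221), the empty one at (403,209) and the spare marker at (330,345). All agree with the top view, so I grasp the middle one.

```bash
python3 -m handwheel '[[[0.2,-0.5,0,0.06],[0,0,4,0],[0,0,4,0],[0,0,4,0],[0,0,3,0],[0,0,2,0],[0,0,1,0],[0,0,0,0]]]' 0.3; python3 -m handwheel '[[[0,0,0,0],[0,0,0,0],[0,0,0,0],[0,0,0,0],[0,0,0,0],[0,0,0,0]]]' -1 40;python3 -m handwheel '[[[0,0,-1,0],[0,0,-3,0],[0,0,-4,0],[0,0,-4,0],[0,0,-4,0],[0,0,-2,0],[0,0,0,0]]]'
```

```text
clock: 9.53
ee_pos: [0.5121, 0.2548, 0.0393]
ee_rot: [[0.1, 0.995, -0.004], [0.995, -0.1, -0.002], [-0.002, -0.004, -1.0]]
ft_force: [-0.4, -0.0, 0.7]
finger_gap: 0.0555
finger_force: 0.0
clock: 10.03
ee_pos: [0.5152, 0.2567, 0.0433]
ee_rot: [[0.097, 0.995, 0.004], [0.995, -0.097, 0.0], [0.001, 0.004, -1.0]]
ft_force: [1.6, -3.0, 5.9]
finger_gap: 0.0273
finger_force: 40.1
clock: 10.62
ee_pos: [0.5161, 0.2583, 0.2284]
ee_rot: [[0.097, 0.995, 0.012], [0.995, -0.098, 0.005], [0.006, 0.011, -1.0]]
ft_force: [-0.2, -0.6, 0.3]
finger_gap: 0.0
finger_force: 0.0
```

```bash
python3 -m handwheel '[[[0,0,0,0],[0,0,0,0]]]' 0.6; python3 see.py w3 loaded_1
```

```text
clock: 10.78
ee_pos: [0.5124, 0.2566, 0.2208]
ee_rot: [[0.098, 0.995, -0.002], [0.995, -0.098, -0.0], [-0.0, -0.002, -1.0]]
ft_force: [-0.7, 0.2, -0.2]
finger_gap: 0.0235
finger_force: 0.0
loaded_1 0.85 hue 142.0 [216.128 330.192] rect@.034 [0.3883 0.155 ] [0.052  0.0397] long 13.151106
loaded_1 0.82 hue 169.0 [327.488 212.304] rect@.034 [0.5217 0.2628] [0.1018 0.0398] long 88.75085
loaded_1 0.75 hue 173.0 [227.008 224.304] rect@.034 [0.4296 0.2628] [0.0498 0.1013] long 92.10405
loaded_1 spot 0.9 [228.224 349.92 ] [0.3963 0.1144] tool delta cm [-15.2868 -10.1732]
loaded_1 spot 0.86 [231.616 217.92 ] [0.4269 0.2647] tool delta cm [-0.0305 -8.5961]
loaded_1 spot 0.72 [326.592 209.28 ] [0.5227 0.2635] tool delta cm [0.783 0.951]
tcp [0.5124 0.2566 0.2208] yaw y -5.602242592532239
```

View pics/w3.png

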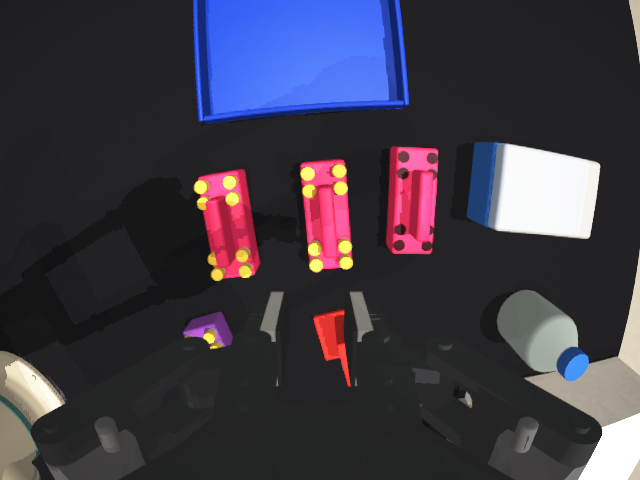

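The first grip missed: the TCP sat 8 mm off along the rib and closed on the caps, which nudged the carrier to (0.522,0.263). It is still upright. I correct and check the settled pose before descending.

```bash
python3 -m handwheel '[[[0.75,0.95,0,0],[0,0,0,-0.075],[0,0,0,0],[0,0,0,0],[0,0,0,0]]]' 0.3; python3 see.py w4 loaded_1
```

```text
clock: 11.35
ee_pos: [0.5232, 0.2629, 0.2205]
ee_rot: [[0.024, 1.0, -0.002], [1.0, -0.024, -0.001], [-0.001, -0.002, -1.0]]
ft_force: [0.1, -0.8, 0.7]
finger_gap: 0.0555
finger_force: 0.0
loaded_1 0.97 hue 142.0 [184.384 326.304] rect@.034 [0.382 0.159] [0.0662 0.0266] long 38.300972
loaded_1 0.83 hue 173.0 [217.408 225.888] rect@.034 [0.4307 0.2627] [0.0506 0.1022] long 90.962776
loaded_1 0.71 hue 167.0 [313.024 220.608] rect@.034 [0.5223 0.2632] [0.1023 0.0407] long 89.95101
loaded_1 spot 0.81 [319.424 216.384] [0.5266 0.2639] tool delta cm [0.1    0.3373]
loaded_1 spot 0.75 [222.592 221.52 ] [0.4281 0.2616] tool delta cm [-0.364  -9.5051]
loaded_1 spot 0.45 [508.672 203.808] [0.732 0.276] tool delta cm [ 1.8152 20.8439]
tcp [0.5232 0.2629 0.2205] yaw y -1.4006412316871295
```

```bash
python3 -m handwheel '[[[0,0,4,0],[0,0,4,0],[0,0,4,0],[0,0,3,0],[0,0,2,0],[0,0,1,0],[0,0,0,0],[0,0,0,0]]]' 0.3; python3 -m handwheel '[[[0,0,0,0],[0,0,0,0],[0,0,0,0],[0,0,0,0],[0,0,0,0],[0,0,0,0]]]' -1 50
```

```text
clock: 12.17
ee_pos: [0.5242, 0.2633, 0.0418]
ee_rot: [[0.023, 1.0, 0.001], [1.0, -0.023, 0.0], [0.0, 0.001, -1.0]]
ft_force: [-0.1, 0.5, 0.2]
finger_gap: 0.0555
finger_force: 0.0
clock: 12.67
ee_pos: [0.5241, 0.2634, 0.0424]
ee_rot: [[0.023, 1.0, 0.001], [1.0, -0.023, 0.001], [0.001, 0.001, -1.0]]
ft_force: [-2.3, 0.0, 6.2]
finger_gap: 0.0108
finger_force: 54.6
```

```bash
python3 -m handwheel '[[[0,0,-1,0],[0,0,-3,0],[0,0,-4,0],[0,0,-4,0],[0,0,-4,0],[0,0,-2,0],[0,0,0,0]]]'; python3 -m handwheel '[[[-3.8,0.6,0,0],[-3.8,0.6,0,0],[-3.8,0.6,0,0],[-3.8,0.6,0,0],[-3.8,0.6,0,0],[-3.8,0.6,0,0],[-3.8,0.6,0,0]]]' >/dev/null;  python3 -m handwheel '[[[-3.8,0.6,0,0],[-3.8,0.6,0,0],[-3.8,0.6,0,0],[-3.8,0.6,0,0],[-3.8,0.6,0,0],[-3.6,0.6,0,0.02],[0,0,0,0],[0,0,0,0]]]'
python3 - <<'E'
from h import *
np.set_printoptions(precision=4,suppress=True)
im=bot.get_image('top');cv2.imwrite('pics/t2.png',cv2.resize(im[60:320,200:540,::-1],None,fx=2,fy=2))
bot.get_image('scene')
for n,z in {'right_floor':.032,'right_drawer0_handle':.091,'timer':.129}.items():
    for c in('top','scene'):
        for d in bot.spot_point(c,n)[:2]: print(n,c,round(d['confidence'],2),px(d),plane(c,px(d),z))
E
```

```text
clock: 13.25
ee_pos: [0.5266, 0.2642, 0.2275]
ee_rot: [[0.023, 1.0, 0.011], [1.0, -0.023, 0.004], [0.004, 0.011, -1.0]]
ft_force: [0.4, 0.3, -3.0]
finger_gap: 0.0111
finger_force: 53.6
clock: 14.5
ee_pos: [0.5893, -0.2323, 0.2186]
ee_rot: [[0.046, 0.999, -0.004], [0.999, -0.046, 0.002], [0.002, -0.004, -1.0]]
ft_force: [-0.4, 0.7, -2.7]
finger_gap: 0.0109
finger_force: 53.6
right_floor top 0.69 [447.424 268.992] [ 0.5419 -0.2248]
right_floor scene 0.66 [175.808 354.192] [ 0.5469 -0.2257]
right_floor scene 0.18 [251.904 374.304] [ 0.6814 -0.1584]
right_drawer0_handle top 0.85 [454.912 319.584] [ 0.4292 -0.2218]
right_drawer0_handle scene 0.76 [136.704 299.712] [ 0.4338 -0.2224]
timer top 0.81 [443.904 174.576] [ 0.7454 -0.1946]
timer scene 0.94 [252.224 371.184] [ 0.7405 -0.197 ]
```

View pics/t2.png

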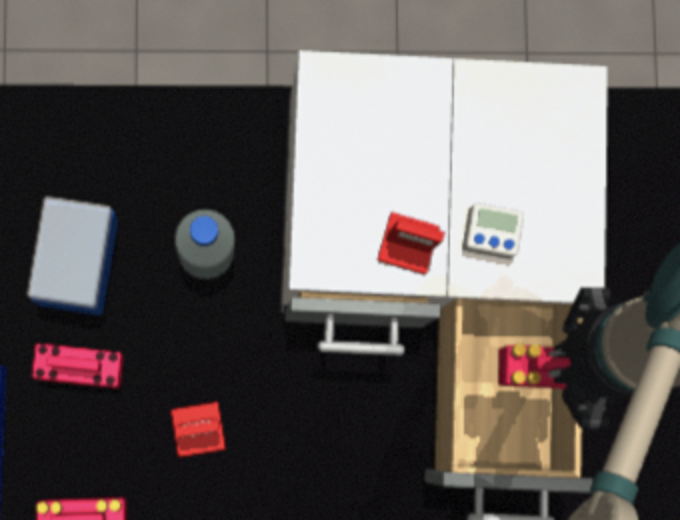

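The crop shows the carrier held over the open drawer at (535,365), clear of the timer. The interior spans about columns 460–575. I descend with force checks.

```bash
python3 -m handwheel '[[[0.4,0.4,0,0],[0,0,3,0],[0,0,3.5,0],[0,0,3,0],[0,0,2,0],[0,0,1.5,0],[0,0,0,0],[0,0,0,0]]]'; python3 -m handwheel '[[[0,0,0.4,0],[0,0,0.4,0],[0,0,0,0]]]'; python3 -m handwheel '[[[0,0,0.3,0],[0,0,0.3,0],[0,0,0,0]]]'
```

```text
clock: 15.57
ee_pos: [0.5945, -0.226, 0.0908]
ee_rot: [[0.043, 0.999, -0.001], [0.999, -0.043, 0.001], [0.001, -0.001, -1.0]]
ft_force: [1.3, -0.2, -2.3]
finger_gap: 0.0109
finger_force: 53.4
clock: 15.82
ee_pos: [0.5948, -0.2267, 0.0838]
ee_rot: [[0.043, 0.999, 0.001], [0.999, -0.043, -0.0], [-0.0, 0.001, -1.0]]
ft_force: [-1.0, 0.1, -2.9]
finger_gap: 0.0111
finger_force: 53.5
clock: 16.07
ee_pos: [0.5942, -0.2266, 0.077]
ee_rot: [[0.043, 0.999, -0.001], [0.999, -0.043, 0.0], [0.0, -0.001, -1.0]]
ft_force: [-0.6, -0.2, -2.8]
finger_gap: 0.0108
finger_force: 53.5
```

```bash
python3 -m handwheel '[[[0,0,0.3,0],[0,0,0.3,0],[0,0,0,0]]]' | grep -E 'pos|ft'; python3 -m handwheel '[[[0,0,0.3,0],[0,0,0.1,0],[0,0,0,0]]]'| grep -E 'pos|ft'; python3 -m handwheel '[[[0,0,0.2,0],[0,0,0.1,0],[0,0,0,0]]]'| grep -E 'pos|ft'
```

```text
ee_pos: [0.5941, -0.2265, 0.0705]
ft_force: [-0.4, -0.7, -2.7]
ee_pos: [0.5955, -0.2269, 0.0684]
ft_force: [-0.0, 1.6, 3.7]
ee_pos: [0.5973, -0.227, 0.0683]
ft_force: [-0.9, 2.8, 13.8]
```

```bash
python3 -m handwheel '[[[0,0,0,0],[0,0,0,0],[0,0,0,0],[0,0,0,0]]]' 0.0; python3 -m handwheel '[[[0,0,-1,0],[0,0,-3,0],[0,0,-4,0],[0,0,-4,0],[0,0,-3,0],[0,0,0,0]]]' | grep pos ; python3 -m handwheel '[[[3.7,-1.45,0,0],[3.7,-1.45,0,0],[3.7,-1.45,0,0],[3.7,-1.45,0,0],[3.7,-1.45,0,0],[3.7,-1.45,0,0],[3.7,-1.45,0,0]]]' >/dev/null;  python3 -m handwheel '[[[3.7,-1.45,0,0],[3.7,-1.45,0,0],[3.7,-1.45,0,0],[3.7,-1.45,0,0],[3.7,-1.45,0,0],[3.7,-1.45,0,-0.05],[0,0,0,0],[0,0,0,0]]]' 0.3; python3 see.py w5 loaded_1 empty_1
```

```text
clock: 17.15
ee_pos: [0.5942, -0.2266, 0.0638]
ee_rot: [[0.043, 0.999, -0.001], [0.999, -0.043, 0.0], [0.0, -0.001, -1.0]]
ft_force: [0.4, -0.2, 0.1]
finger_gap: 0.0428
finger_force: 0.0
ee_pos: [0.5981, -0.2285, 0.2228]
clock: 18.9
ee_pos: [0.4258, 0.2636, 0.2142]
ee_rot: [[-0.011, 1.0, -0.0], [1.0, 0.011, -0.0], [-0.0, -0.0, -1.0]]
ft_force: [0.1, -0.0, -0.1]
finger_gap: 0.0554
finger_force: 0.0
loaded_1 0.8 hue 142.0 [283.072 356.88 ] rect@.034 [0.3907 0.1167] [0.0492 0.1159] long 103.18125
loaded_1 0.69 hue 163.0 [317.12  221.616] rect@.034 [0.4299 0.2612] [0.0421 0.1027] long 91.21577
loaded_1 spot 0.68 [318.4   218.784] [0.4294 0.2606] tool delta cm [-0.3019  0.3557]
loaded_1 spot 0.62 [284.672 350.208] [0.3931 0.1135] tool delta cm [-14.9698  -3.4395]
empty_1 0.94 hue 173.0 [494.976 224.592] rect@.034 [0.6016 0.266 ] [0.0989 0.0605] long 84.575165
empty_1 0.49 hue 36.0 [492.288 457.776] rect@.034 [ 0.6756 -0.0687] [0.021  0.1134] long 129.64871
empty_1 spot 0.76 [485.312 219.6  ] [0.6047 0.2624] tool delta cm [-0.317  17.8938]
empty_1 spot 0.67 [315.776 217.92 ] [0.4271 0.2612] tool delta cm [-0.2387  0.1279]
tcp [0.4258 0.2636 0.2142] yaw y 0.6491114109435402
```

View pics/w5.png

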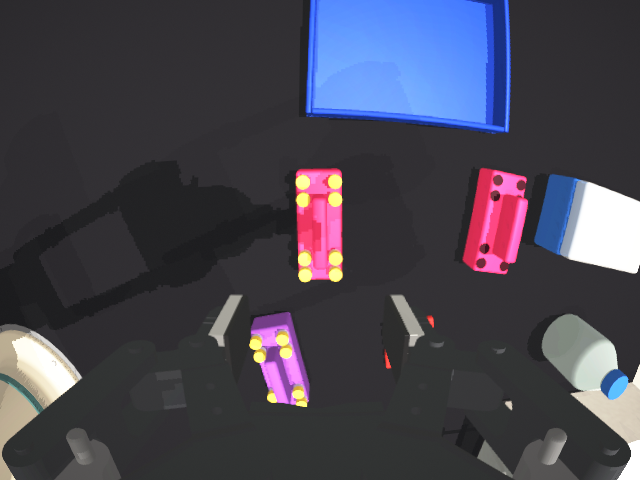

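The second loaded carrier is straight ahead at (318,222) and the shift needed is small. The purple look-alike at (280,358) is well clear of the fingers.

```bash
python3 -m handwheel '[[[-0.25,0.3,2,0],[0,0,4,0],[0,0,4,0],[0,0,3.5,0],[0,0,2.5,0],[0,0,1.3,0],[0,0,0,0],[0,0,0,0]]]' 0.3; python3 -m handwheel '[[[0,0,0,0],[0,0,0,0],[0,0,0,0],[0,0,0,0],[0,0,0,0],[0,0,0,0]]]' -1 50
```

```text
clock: 19.82
ee_pos: [0.4302, 0.2584, 0.0409]
ee_rot: [[-0.005, 1.0, -0.001], [1.0, 0.005, -0.001], [-0.001, -0.001, -1.0]]
ft_force: [0.1, -0.1, 0.4]
finger_gap: 0.0555
finger_force: 0.0
clock: 20.32
ee_pos: [0.4302, 0.2596, 0.0422]
ee_rot: [[-0.007, 1.0, 0.001], [1.0, 0.007, 0.0], [0.0, 0.001, -1.0]]
ft_force: [-1.9, -1.0, 5.9]
finger_gap: 0.0112
finger_force: 54.7
```

```bash
python3 -m handwheel '[[[0,0,-1,0],[0,0,-3,0],[0,0,-4,0],[0,0,-4,0],[0,0,-4,0],[0,0,-2,0],[0,0,0,0]]]' | grep -E 'pos|gap'; python3 -m handwheel '[[[-3.73,0.75,0,0],[-3.73,0.75,0,0],[-3.73,0.75,0,0],[-3.73,0.75,0,0],[-3.73,0.75,0,0],[-3.73,0.75,0,0],[-3.73,0.75,0,0]]]' >/dev/null;  python3 -m handwheel '[[[-3.73,0.75,0,0],[-3.73,0.75,0,0],[-3.73,0.75,0,0],[-3.73,0.75,0,0],[-3.73,0.75,0,0],[-3.73,0.75,0,0],[0,0,0,0.05],[0,0,0,0]]]' >/dev/null; python3 -m handwheel '[[[0,0,0,0],[0,0,0,0]]]'; python3 see.py w6 right_floor loaded_1
```

```text
ee_pos: [0.4327, 0.2609, 0.2264]
finger_gap: 0.0107
clock: 22.32
ee_pos: [0.5298, -0.2234, 0.2198]
ee_rot: [[0.041, 0.999, -0.003], [0.999, -0.041, 0.002], [0.002, -0.003, -1.0]]
ft_force: [0.2, 0.5, -2.5]
finger_gap: 0.0109
finger_force: 53.5
right_floor 0.57 hue 18.0 [368.  225.6] rect@.034 [ 0.559  -0.2455] [0.2156 0.3136] long 177.3247
loaded_1 0.89 hue 174.0 [393.408 231.024] rect@.034 [ 0.6029 -0.2349] [0.1128 0.0531] long 87.420425
loaded_1 0.81 hue 174.0 [313.792 250.8  ] rect@.034 [ 0.5288 -0.299 ] [0.2348 0.0926] long 89.28364
loaded_1 spot 0.78 [314.88  270.624] [ 0.5271 -0.2796] tool delta cm [-5.6214 -0.0386]
loaded_1 spot 0.74 [392.576 223.68 ] [ 0.6078 -0.2332] tool delta cm [-0.6534  7.8313]
loaded_1 spot 0.74 [188.992 237.312] [ 0.3968 -0.2382] tool delta cm [ -2.03   -13.2275]
tcp [ 0.5298 -0.2234  0.2198] yaw y -2.3709142028030774
```

View pics/w6.png

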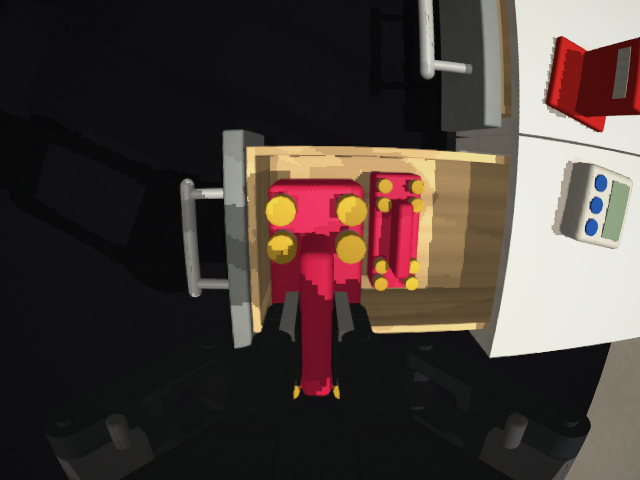

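The first carrier stands upright at (397,230) in the drawer, and the second hangs in front of it at (316,270) with the slot free. I lower it.

```bash
python3 -m handwheel '[[[0,0,2,0],[0,0,3.5,0],[0,0,3.5,0],[0,0,3,0],[0,0,2,0],[0,0,0.4,0],[0,0,0,0],[0,0,0,0]]]' | grep -E 'pos|ft'; python3 -m handwheel '[[[0,0,0.3,0],[0,0,0.3,0],[0,0,0,0]]]' | grep -E 'pos|ft'; python3 -m handwheel '[[[0,0,0.2,0],[0,0,0.1,0],[0,0,0,0]]]'| grep -E 'pos|ft'
```

```text
ee_pos: [0.5318, -0.225, 0.0784]
ft_force: [0.5, -0.3, -2.3]
ee_pos: [0.5312, -0.2249, 0.072]
ft_force: [-0.1, -0.2, -1.6]
ee_pos: [0.5308, -0.2248, 0.0683]
ft_force: [-0.0, -0.7, -2.9]
```

```bash
python3 -m handwheel '[[[0,0,0.2,0],[0,0,0,0],[0,0,0,0]]]'| grep -E 'pos|ft'; python3 -m handwheel '[[[0,0,0,0],[0,0,0,0],[0,0,0,0],[0,0,0,0]]]' 0.0 | grep -E 'pos|ft|gap';  python3 -m handwheel '[[[0,0,-1,0],[0,0,-3,0],[0,0,-4,0],[0,0,-4,0],[0,0,-2,0],[0,-3.6,0,0],[0,-3.6,0,0],[0,-3.6,0,0]]]' >/dev/null; python3 -m handwheel '[[[0,0,0,0],[0,0,0,0],[0,0,0,0]]]' -0.35 
python3 see.py w7 right_drawer0_handle; python3 - <<'E'
from h import *
for d in bot.spot_point('wrist','right_drawer0_handle'): print(px(d),plane('wrist',px(d),.091))
E
```

```text
ee_pos: [0.5323, -0.2249, 0.0682]
ft_force: [0.5, 1.1, 5.9]
ee_pos: [0.5307, -0.2248, 0.0662]
ft_force: [0.1, -1.0, 0.1]
finger_gap: 0.0426
clock: 25.23
ee_pos: [0.4235, -0.2205, 0.2071]
ee_rot: [[0.044, 0.999, 0.002], [0.999, -0.044, -0.001], [-0.001, 0.002, -1.0]]
ft_force: [0.3, -0.3, 0.6]
finger_gap: 0.028
finger_force: 0.0
right_drawer0_handle 0.68 hue 18.0 [471.808 240.192] rect@.034 [ 0.5879 -0.2382] [0.1977 0.3331] long 176.80252
right_drawer0_handle 0.46 hue 173.0 [504.896 231.984] rect@.034 [ 0.6049 -0.2333] [0.1117 0.068 ] long 87.18957
right_drawer0_handle spot 0.94 [318.912 244.08 ] [ 0.4259 -0.2443] tool delta cm [-2.3657  0.3429]
tcp [ 0.4235 -0.2205  0.2071] yaw y -2.495976362292422
[318.912 244.08 ] [ 0.42600887 -0.22040747]
```

View pics/w7.png

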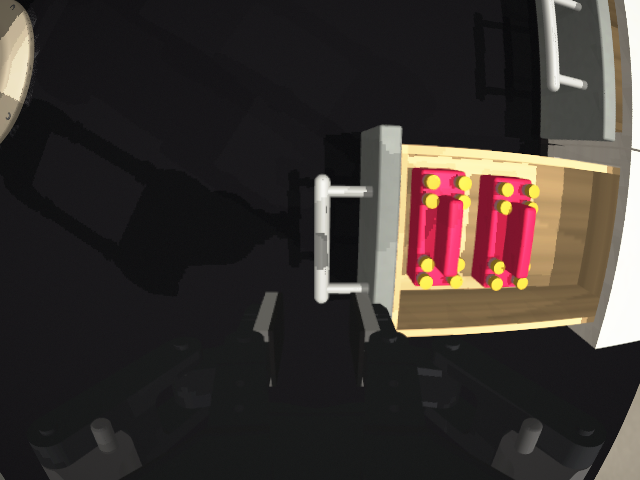

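Both loaded carriers stand upright in the drawer at (440,232) and (510,233), and the bar is at (320,240) under the fingers. I grip it and push the drawer shut.

```bash
python3 -m handwheel '[[[0,0.1,2.5,0],[0,0,3,0],[0,0,3,0],[0,0,3,0],[0,0,1.5,0],[0,0,0.5,0],[0,0,0,0],[0,0,0,0]]]' | grep -E 'pos|ft'; python3 -m handwheel '[[[0,0,0,0],[0,0,0,0],[0,0,0,0],[0,0,0,0],[0,0,0,0]]]' -1 60; python3 -m handwheel '[[[0,1,0,0],[0,1.5,0,0],[0,2,0,0],[0,2,0,0],[0,2,0,0],[0,2,0,0],[0,2,0,0],[0,0,0,0]]]' | grep -E 'pos|ft';  python3 -m handwheel '[[[0,2,0,0],[0,1.5,0,0],[0,1.5,0,0],[0,0.5,0,0],[0,0.5,0,0],[0,0,0,0],[0,0,0,0]]]'
```

```text
ee_pos: [0.4252, -0.2203, 0.0713]
ft_force: [-0.4, -0.2, -0.3]
clock: 26.52
ee_pos: [0.4243, -0.2204, 0.0716]
ee_rot: [[0.043, 0.999, 0.001], [0.999, -0.043, -0.001], [-0.001, 0.001, -1.0]]
ft_force: [0.8, 0.5, 3.1]
finger_gap: 0.0089
finger_force: 58.5
ee_pos: [0.5539, -0.2266, 0.0716]
ft_force: [2.5, -1.5, 4.6]
clock: 27.77
ee_pos: [0.6088, -0.2292, 0.0716]
ee_rot: [[0.043, 0.999, 0.001], [0.999, -0.043, -0.002], [-0.002, 0.001, -1.0]]
ft_force: [1.6, -4.6, 3.4]
finger_gap: 0.0092
finger_force: 60.6
```

```bash
python3 -m handwheel '[[[0,0.4,0,0],[0,0,0,0]]]' | grep -E 'pos|ft';  python3 -m handwheel '[[[0,0.3,0,0],[0,0,0,0]]]' | grep -E 'pos|ft'; python3 -m handwheel '[[[0,0.3,0,0],[0,0,0,0]]]' | grep -E 'pos|ft'; python3 -m handwheel '[[[0,0.2,0,0],[0,0,0,0]]]' | grep -E 'pos|ft'
```

```text
ee_pos: [0.6124, -0.2294, 0.0716]
ft_force: [-0.5, -5.0, 3.8]
ee_pos: [0.6153, -0.2295, 0.0716]
ft_force: [0.1, -5.1, 3.5]
ee_pos: [0.6175, -0.2297, 0.0716]
ft_force: [-1.8, -5.6, 5.4]
ee_pos: [0.6175, -0.2296, 0.0716]
ft_force: [-6.2, -5.3, 7.9]
```

```bash
python3 -m handwheel '[[[0,0.3,0,0],[0,0,0,0]]]' | grep -E 'pos|ft';  python3 -m handwheel '[[[0,0.3,0,0],[0,0,0,0],[0,0,0,0]]]' | grep -E 'pos|ft'; python3 -m handwheel '[[[0,0,0,0],[0,0,0,0],[0,0,0,0],[0,0,0,0]]]' -0.35 | grep -E 'pos|ft|gap'; python3 -m handwheel '[[[0,-0.6,-1,0],[0,0,-3,0],[0,0,-4,0],[0,0,-4,0],[0,0,-2,0],[0,0,0,0],[0,0,0,0]]]'
```

```text
ee_pos: [0.6174, -0.2296, 0.0715]
ft_force: [-11.6, -5.7, 11.8]
ee_pos: [0.6174, -0.2296, 0.0715]
ft_force: [-17.5, -7.3, 15.7]
ee_pos: [0.6123, -0.2275, 0.0723]
ft_force: [-31.3, -2.2, 24.5]
finger_gap: 0.0275
clock: 29.77
ee_pos: [0.6202, -0.2275, 0.2119]
ee_rot: [[0.043, 0.999, 0.001], [0.999, -0.043, 0.001], [0.001, 0.0, -1.0]]
ft_force: [-0.6, -0.5, -0.5]
finger_gap: 0.0276
finger_force: 0.0
```

```bash
python3 - <<'E'
from h import *
np.set_printoptions(precision=4,suppress=True)
for c in('wrist','top','scene'):
    im=bot.get_image(c)
    if c=='wrist': cv2.imwrite('pics/w8.png',im[:,:,::-1])
    for n,z in {'right_drawer0_handle':.091,'left_drawer0_handle':.091,'timer':.129}.items():
        for d in bot.spot_point(c,n)[:1]: print(n,c,round(d['confidence'],2),px(d),plane(c,px(d),z))
E
```

```text
right_drawer0_handle wrist 0.76 [310.4   243.312] [ 0.6144 -0.2269]
left_drawer0_handle wrist 0.61 [304.704   8.88 ] [ 0.6179 -0.0561]
timer wrist 0.83 [492.928 197.616] [ 0.7351 -0.1916]
right_drawer0_handle top 0.61 [410.368 163.68 ] [ 0.7786 -0.1296]
left_drawer0_handle top 0.77 [381.696 232.512] [ 0.6222 -0.0624]
timer top 0.98 [446.208 174.384] [ 0.7458 -0.1997]
right_drawer0_handle scene 0.67 [193.408 357.216] [ 0.6215 -0.2302]
left_drawer0_handle scene 0.94 [270.72  305.712] [ 0.6257 -0.0589]
timer scene 0.86 [255.488 374.88 ] [ 0.7496 -0.1982]
```

View pics/w8.png

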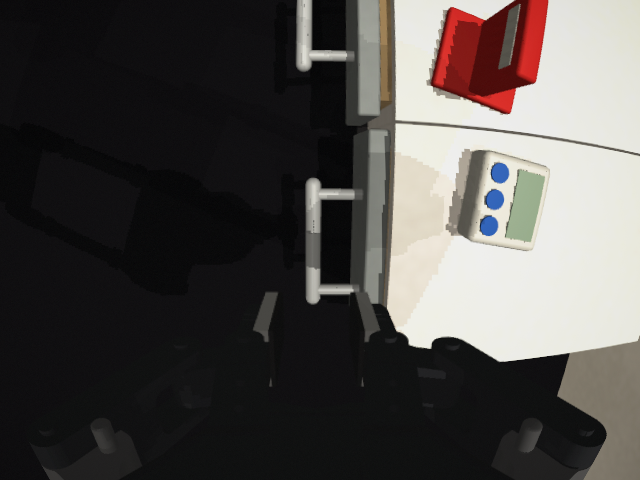

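The right drawer front is flush with no interior strip visible, and its bar is at (313,240). The timer and old marker have not moved. Next is the empty carrier.

```bash
python3 -m handwheel '[[[3.75,-0.28,0,0],[3.75,-0.28,0,0],[3.75,-0.28,0,0],[3.75,-0.28,0,0],[3.75,-0.28,0,0],[3.75,-0.28,0,0],[3.75,-0.28,0,0]]]' 0.3 >/dev/null;  python3 -m handwheel '[[[3.75,-0.28,0,0],[3.75,-0.28,0,0],[3.75,-0.28,0,0],[3.75,-0.28,0,0],[3.75,-0.28,0,0],[3.75,-0.28,0,0],[0,0,0,0.06],[0,0,0,0]]]' >/dev/null; python3 -m handwheel '[[[0,0,0,0],[0,0,0,0]]]' >/dev/null; python3 see.py w9 empty_1 tray marker_spare
```

```text
empty_1 0.78 hue 172.0 [291.52  236.304] rect@.034 [0.582  0.2497] [0.103  0.0404] long 83.21783
empty_1 spot 0.74 [293.184 234.816] [0.5815 0.2455] tool delta cm [-1.59   -2.2312]
empty_1 spot 0.4 [451.328 330.816] [0.7435 0.1181] tool delta cm [-12.6011  15.1849]
tray 0.57 hue 113.0 [194.88   65.184] rect@.034 [0.5133 0.4309] [0.1489 0.1909] long 178.60292
tray spot 0.83 [201.216  54.096] [0.5119 0.4359] tool delta cm [ 16.636  -11.1113]
tray spot 0.66 [449.92 329.28] [0.7417 0.1207] tool delta cm [-12.3628  14.9775]
marker_spare 0.67 hue 1.0 [261.696 352.704] rect@.034 [0.5406 0.125 ] [0.1056 0.0466] long 69.763374
marker_spare 0.3 hue 18.0 [507.392 408.816] rect@.034 [ 0.7826 -0.0567] [0.0398 0.208 ] long 122.17587
marker_spare spot 0.78 [260.992 343.92 ] [0.531  0.1285] tool delta cm [-13.7468  -6.0623]
tcp [0.6054 0.2591 0.2114] yaw y -5.888849681488723
```

View pics/w9.png

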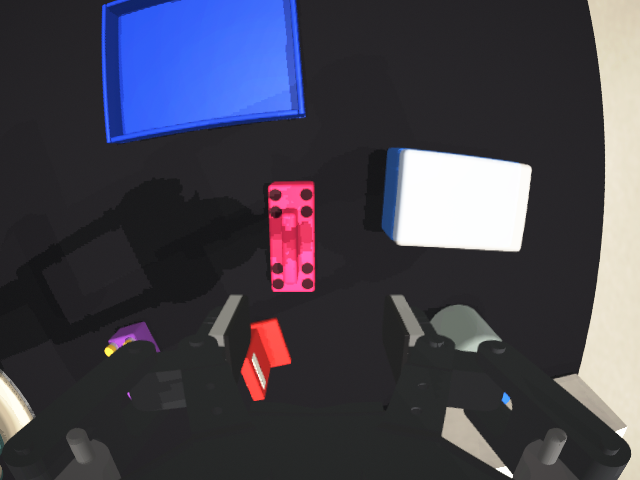

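The empty carrier was knocked to (0.582,0.248), pixel (292,236), with its yaw still near -6°. I shift and re-check before descending.

```bash
python3 -m handwheel '[[[-1.4,-2.25,0,0.015],[0,0,0,0],[0,0,0,0],[0,0,0,0]]]' >/dev/null; python3 see.py w10 empty_1 tray_in
```

```text
empty_1 0.74 hue 171.0 [316.672 223.008] rect@.034 [0.5824 0.2502] [0.0999 0.0406] long 84.213875
empty_1 spot 0.73 [316.992 220.8  ] [0.583 0.247] tool delta cm [-0.1333  0.1157]
tray_in 0.55 hue 113.0 [215.68  61.92] rect@.034 [0.5124 0.4247] [0.1392 0.1906] long 177.97798
tcp [0.582  0.2484 0.2117] yaw y -6.76994113031313
```

```bash
python3 -m handwheel '[[[0,0,4,0],[0,0,4,0],[0,0,4,0],[0,0,2.7,0],[0,0,1.6,0],[0,0,0.7,0],[0,0,0,0],[0,0,0,0]]]' 0.3 | grep pos; python3 -m handwheel '[[[0,0,0,0],[0,0,0,0],[0,0,0,0],[0,0,0,0],[0,0,0,0],[0,0,0,0]]]' -1 50; python3 -m handwheel '[[[0,0,-1,0],[0,0,-3,0],[0,0,-4,0],[0,0,-2,0],[0,0,0,0]]]' | grep gap; python3 -m handwheel '[[[3.5,-1.8,0,0],[3.5,-1.8,0,0],[3.5,-1.8,0,0],[3.5,-1.8,0,0],[3.5,-1.8,0,0],[0,0,0,-0.08],[0,0,0,0],[0,0,0,0]]]'
```

```text
ee_pos: [0.5823, 0.2488, 0.0419]
clock: 33.88
ee_pos: [0.5824, 0.2488, 0.0428]
ee_rot: [[0.118, 0.993, 0.003], [0.993, -0.118, 0.001], [0.001, 0.003, -1.0]]
ft_force: [-0.0, 0.2, 5.9]
finger_gap: 0.011
finger_force: 51.3
finger_gap: 0.0109
clock: 34.97
ee_pos: [0.5117, 0.4322, 0.1399]
ee_rot: [[0.039, 0.999, -0.002], [0.999, -0.039, -0.002], [-0.003, -0.002, -1.0]]
ft_force: [0.6, 0.0, -1.8]
finger_gap: 0.0111
finger_force: 50.2
```

```bash
python3 -m handwheel '[[[0,0,2,0],[0,0,3,0],[0,0,2.2,0],[0,0,1.2,0],[0,0,0,0],[0,0,0,0]]]' | grep -E 'pos|ft'; python3 -m handwheel '[[[0,0,0.4,0],[0,0,0,0],[0,0,0,0]]]' | grep -E 'pos|ft'; python3 -m handwheel '[[[0,0,0.2,0],[0,0,0.1,0],[0,0,0,0]]]' | grep -E 'pos|ft'
```

```text
ee_pos: [0.5131, 0.4317, 0.0569]
ft_force: [0.1, -0.6, -2.0]
ee_pos: [0.5134, 0.4331, 0.0546]
ft_force: [-0.1, -0.1, -2.4]
ee_pos: [0.5126, 0.4329, 0.0504]
ft_force: [-0.3, -0.1, -2.6]
```

```bash
python3 -m handwheel '[[[0,0,0.2,0],[0,0,0.1,0],[0,0,0,0],[0,0,0,0]]]' | grep -E 'pos|ft'; python3 -m handwheel '[[[0,0,0,0],[0,0,0,0],[0,0,0,0],[0,0,0,0]]]' 0.1 | grep -E 'pos|ft|gap'; python3 -m handwheel '[[[0,0,-1,0],[0,0,-3,0],[0,0,-4,0],[0,0,-4,0],[0,0,-4,0],[0,0,0,0]]]' >/dev/null; python3 -m handwheel '[[[-3.8,0.37,0,0],[-3.8,0.37,0,0],[-3.8,0.37,0,0],[-3.8,0.37,0,0],[-3.8,0.37,0,0],[-3.8,0.37,0,0],[-3.8,0.37,0,0],[-3.8,0.37,0,0]]]' 0.3 >/dev/null; python3 -m handwheel '[[[0,0,0,0],[0,0,0,0],[0,0,0,0]]]' | grep gap; python3 see.py w11 marker_spare
```

```text
ee_pos: [0.5128, 0.433, 0.0478]
ft_force: [-0.8, -0.5, 3.1]
ee_pos: [0.5128, 0.4329, 0.0472]
ft_force: [0.0, -0.9, 0.2]
finger_gap: 0.047
finger_gap: 0.0554
marker_spare 0.71 hue 1.0 [314.624 221.808] rect@.034 [0.5312 0.1272] [0.0523 0.068 ] long 99.61182
marker_spare spot 0.61 [313.024 220.608] [0.5277 0.1288] tool delta cm [ 0.0503 -0.3208]
tcp [0.5309 0.1282 0.2078] yaw y -2.232068691463176
```

View pics/w11.png

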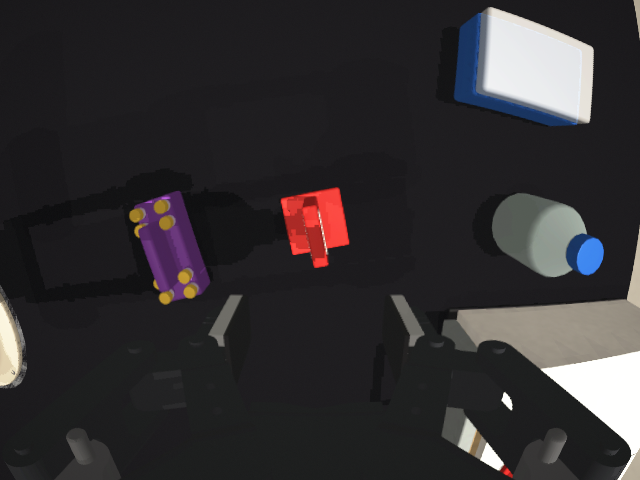

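The spare marker is at (315,221), yawed about +9°. The fingers will straddle the plate after a turn of -0.2 rad.

```bash
python3 -m handwheel '[[[0.05,-0.2,0,-0.1],[0,0,0,-0.1],[0,0,0,0]]]' >/dev/null; python3 -m handwheel '[[[0,0,4,0],[0,0,4,0],[0,0,4,0],[0,0,3,0],[0,0,1.8,0],[0,0,0.8,0],[0,0,0,0],[0,0,0,0]]]' 0.3 | grep pos; python3 -m handwheel '[[[0,0,0,0],[0,0,0,0],[0,0,0,0],[0,0,0,0],[0,0,0,0],[0,0,0,0]]]' -1 40
```

```text
ee_pos: [0.5294, 0.1291, 0.0318]
clock: 39.62
ee_pos: [0.5297, 0.1286, 0.0326]
ee_rot: [[-0.161, 0.987, 0.003], [0.987, 0.161, 0.001], [0.0, 0.003, -1.0]]
ft_force: [0.3, 0.9, 5.9]
finger_gap: 0.0116
finger_force: 40.1
```

```bash
python3 -m handwheel '[[[0,0,-1,0],[0,0,-4,0],[0,0,-4,0],[0,0,-4,0],[0,0,-4,0],[0,0,-4,0],[0,0,-4,0],[0,0,0,0.1]]]' >/dev/null; python3 -m handwheel '[[[0,0,0,0.1],[0,0,0,0],[-3.33,1.84,0,0],[-3.33,1.84,0,0],[-3.33,1.84,0,0],[-3.33,1.84,0,0],[-3.33,1.84,0,0],[-3.33,1.84,0,0]]]' >/dev/null; python3 -m handwheel '[[[-3.33,1.84,0,0],[-3.33,1.84,0,0],[-3.33,1.84,0,0],[-3.33,1.84,0,0],[-3.33,1.84,0,0],[-3.33,1.84,0,0],[0,0,0,0],[0,0,0,0]]]'; python3 see.py w12 timer marker_old
```

```text
clock: 41.62
ee_pos: [0.7339, -0.2816, 0.2779]
ee_rot: [[0.039, 0.999, -0.004], [0.999, -0.039, 0.002], [0.002, -0.004, -1.0]]
ft_force: [-0.5, 0.6, -0.2]
finger_gap: 0.0116
finger_force: 39.5
timer 0.79 hue 30.0 [321.984 118.08 ] rect@.034 [ 0.7414 -0.1795] [0.0828 0.0727] long 79.60293
timer 0.61 hue 1.0 [300.096  25.2  ] rect@.034 [ 0.7232 -0.0673] [0.063  0.0763] long 165.7325
timer 0.52 hue 34.0 [216.    31.92] rect@.034 [ 0.62   -0.0769] [0.0987 0.0641] long 88.06477
timer spot 0.57 [320.576 119.52 ] [ 0.742  -0.1765] tool delta cm [10.5296  0.4022]
marker_old 0.75 hue 1.0 [298.368  25.392] rect@.034 [ 0.724  -0.0662] [0.0623 0.0779] long 166.26447
marker_old 0.61 hue 34.0 [214.208  31.488] rect@.034 [ 0.6202 -0.076 ] [0.0989 0.0642] long 88.05739
marker_old 0.54 hue 34.0 [219.392 170.304] rect@.034 [ 0.6175 -0.229 ] [0.2081 0.0579] long 87.97484
marker_old spot 0.59 [302.72   13.392] [ 0.7269 -0.047 ] tool delta cm [23.4106 -1.6077]
marker_old spot 0.37 [319.872 121.584] [ 0.7417 -0.1787] tool delta cm [10.3117  0.3784]
tcp [ 0.7339 -0.2816  0.2779] yaw y -2.2232083081358964
```

View pics/w12.png

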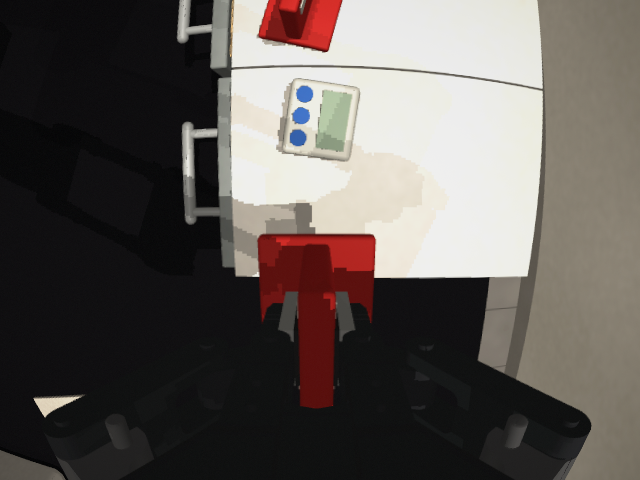

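```bash
python3 -c "
from h import *
for p in [(300,276),(450,276),(235,200),(310,68)]: print(p,plane('wrist',p,.129))
print('timer near edge',plane('wrist',(320,158),.154))"
```

```text
(300, 276) [ 0.71889691 -0.31463863]
(450, 276) [ 0.85049086 -0.32054573]
(235, 200) [ 0.66893989 -0.24786477]
(310, 68) [ 0.73390441 -0.14448441]
timer near edge [ 0.73886201 -0.21681243]
```

The edge check puts the unit's right edge at y≈-0.315 and the timer's near edge at y≈-0.217. I shift 5 mm inward and lower the marker.

```bash
python3 -m handwheel '[[[0.5,0,1,0],[0,0,3,0],[0,0,3,0],[0,0,2.5,0],[0,0,1,0],[0,0,0,0],[0,0,0,0]]]' | grep -E 'pos|ft'; python3 -m handwheel '[[[0,0,0.3,0],[0,0,0.2,0],[0,0,0,0],[0,0,0,0]]]' | grep -E 'pos|ft'; python3 -m handwheel '[[[0,0,0.2,0],[0,0,0.1,0],[0,0,0,0],[0,0,0,0]]]' | grep -E 'pos|ft'
```

```text
ee_pos: [0.7346, -0.2736, 0.1773]
ft_force: [0.7, 0.1, -0.0]
ee_pos: [0.7347, -0.2744, 0.1723]
ft_force: [-0.7, 0.8, -1.0]
ee_pos: [0.7343, -0.2742, 0.1681]
ft_force: [0.1, -0.1, -1.2]
```

```bash
python3 -m handwheel '[[[0,0,0.3,0],[0,0,0,0],[0,0,0,0]]]' | grep -E 'pos|ft'; python3 -m handwheel '[[[0,0,0.2,0],[0,0,0,0],[0,0,0,0]]]' | grep -E 'pos|ft'; python3 -m handwheel '[[[0,0,0.15,0],[0,0,0,0],[0,0,0,0]]]' | grep -E 'pos|ft'
```

```text
ee_pos: [0.7342, -0.2741, 0.1649]
ft_force: [-0.1, -0.5, -0.8]
ee_pos: [0.7343, -0.2742, 0.1631]
ft_force: [0.2, 0.7, -1.0]
ee_pos: [0.7344, -0.2742, 0.1618]
ft_force: [0.4, 0.4, -2.2]
```

```bash
python3 -m handwheel '[[[0,0,0.15,0],[0,0,0,0],[0,0,0,0]]]' | grep -E 'pos|ft'; python3 -m handwheel '[[[0,0,0.1,0],[0,0,0,0],[0,0,0,0]]]' | grep -E 'pos|ft'
```

```text
ee_pos: [0.7345, -0.2743, 0.1616]
ft_force: [-0.6, 0.8, 4.9]
ee_pos: [0.7345, -0.2743, 0.1616]
ft_force: [-2.1, 1.5, 8.4]
```

```bash
python3 -m handwheel '[[[0,0,0,0],[0,0,0,0],[0,0,0,0],[0,0,0,0],[0,0,0,0]]]' -0.2 | grep -E 'pos|ft|gap'; python3 -m handwheel '[[[0,0,-1,0],[0,0,-3,0],[0,0,-4,0],[0,0,-4,0],[0,-4,0,0],[0,-4,0,0],[0,-4,0,0],[0,-4,0,0]]]' >/dev/null; python3 -m handwheel '[[[0,-4,0,0],[0,-4,0,0],[0,-4,0,0],[0,-4,0,0],[0,0,0,0],[0,0,0,0],[0,0,0,0]]]' | grep -E 'pos|ft|clock'; python3 - <<'E'
from h import *
np.set_printoptions(precision=4,suppress=True)
ims={c:bot.get_image(c) for c in('scene','top')}
cv2.imwrite('pics/end.png',cv2.resize(np.hstack([ims['scene'][:,60:480],ims['top'][40:,120:520][:,:,:]][:1]+[np.vstack([ims['top'][40:440,120:520],np.zeros((80,400,3),np.uint8)])])[:,:,::-1],(800,468)))
for n,z in {'marker_spare':.129,'marker_old':.129,'timer':.129,'empty_1':.005,'bottle':0,'tipbox':0,'right_drawer0_handle':.091,'left_drawer0_handle':.091}.items():
    for c in ims:
        for d in bot.spot_point(c,n)[:2]:
            if d['confidence']>.3: print(n,c,round(d['confidence'],2),px(d),plane(c,px(d),z))
E
```

```text
ee_pos: [0.7343, -0.2742, 0.1586]
ft_force: [1.0, 0.7, 0.7]
finger_gap: 0.034
clock: 46.03
ee_pos: [0.4153, -0.2625, 0.2804]
ft_force: [1.1, 0.3, 0.5]
marker_spare scene 0.91 [209.088 401.52 ] [ 0.7371 -0.2792]
marker_spare top 0.72 [482.304 182.688] [ 0.7276 -0.2785]
marker_old scene 0.81 [292.992 337.008] [ 0.7353 -0.104 ]
marker_old top 0.81 [404.224 182.688] [ 0.7273 -0.1074]
marker_old top 0.66 [442.624 175.104] [ 0.7442 -0.1918]
timer scene 0.78 [254.208 373.488] [ 0.7461 -0.1978]
timer top 0.68 [443.2   176.304] [ 0.7416 -0.193 ]
empty_1 scene 0.96 [391.488 203.184] [0.5128 0.4327]
empty_1 top 0.68 [172.416 281.088] [0.5154 0.4229]
bottle scene 0.73 [382.08  325.008] [0.7533 0.1131]
bottle scene 0.57 [267.904 304.512] [ 0.549  -0.0061]
bottle top 0.55 [303.104 185.712] [0.7455 0.1141]
tipbox scene 0.88 [419.776 282.48 ] [0.7326 0.2608]
tipbox scene 0.5 [193.792 358.32 ] [ 0.5537 -0.1962]
tipbox top 0.6 [236.096 191.616] [0.7307 0.2763]
right_drawer0_handle scene 0.68 [191.872 358.704] [ 0.6223 -0.234 ]
right_drawer0_handle top 0.6 [457.216 232.704] [ 0.6217 -0.2321]
left_drawer0_handle scene 0.89 [267.392 302.976] [ 0.6161 -0.0585]
left_drawer0_handle scene 0.69 [390.208 205.92 ] [0.588  0.3288]
left_drawer0_handle top 0.66 [382.72  233.904] [ 0.6191 -0.0647]
```

View pics/end.png

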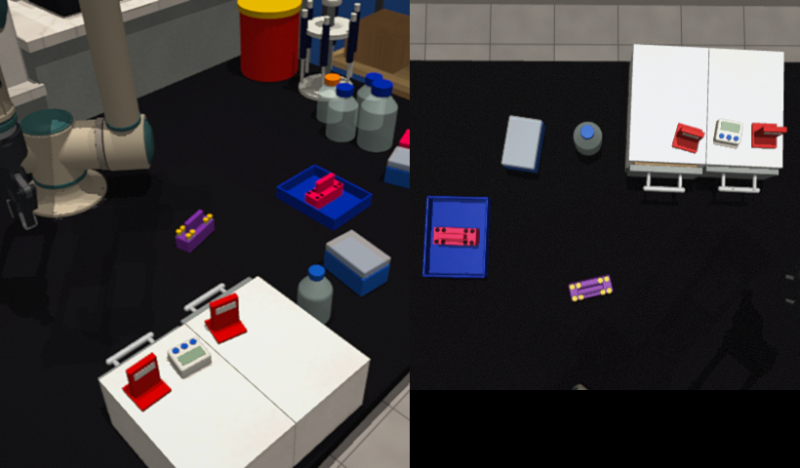

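Both views show everything in place. The spare marker is upright over the right drawer, the drawer is flush, and the empty carrier is in the tray. The bystanders have not moved and the arm is clear.

```bash
python3 -c "
from cell import bot
print(bot.job_done())"
```

```text
the job is handed in; nothing more can be done
None
```

I handed the job in; no verdict came back, but the final camera views show both loaded carriers' drawer (the right one) shut, the spare marker upright above it, the empty carrier in the tray, and the bystanders unmoved.

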